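Two clicks on the belt tensioner

ROBOT

A 7-joint arm with a two-finger parallel gripper is mounted at the origin on the work surface. World frame = base frame: x ahead of the robot, y to its left, z up, the work surface at z = 0. Lengths are in m, angles in rad, forces in N, time in s.
With the tool pointing down it reaches from about 0.425 to 0.925 m from the base axis. Payload 6.8 kg.
Tool frame: the origin (TCP) lies midway between the tips of the shut fingers; the grasp point (between the pads) lies r.grasp_offset behind it (r.grasp_offset is the distance from the TCP to the grasp point, in m); z points along the fingers, y is the direction in which the jaws open and shut (so a half turn about z gives the same grasp; the last joint's range is limited). The gripper opens to 88 mm and grips with 3 to 60 N. Pads are 20 mm wide; open, the fingers measure 115 mm over their backs; the gripper's body (75 mm by 178 mm) begins 61 mm behind the grasp point.
Start: joints at [-0.108, 0.477, 0.022, 1.555, -0.011, 1.109, -0.083], TCP at [0.675, 0, 0.223] pointing down, gripper open.
Joint ranges: [-2.96, 2.96], [-0.34, 2.1], [-1.41, 1.46], [0.24, 2.44], [-1.37, 4.51], [0.17, 1.92], [-2.96, 2.96]. Speed limits (rad/s): [2.39, 2.39, 3.14, 3.14, 3.14, 3.14, 3.14].

INTERFACE

Orientations are given as a unit quaternion [w, x, y, z].
In Python, from plant import r gives the robot as it stands. The module is installed in compiled form; this text tells all that it offers.
- The arm moves only by the tool jog_arm, never from a script. Its argument "motion" is a list that holds one entry, the list of rows, each a list of 7 numbers: the turn, a rotation vector about the tool's x, y, z in degrees, then the shift along the tool's x, y, z in cm, then the closure, from 0 (fully open) to 1 (shut). A call has 1 to 5 rows; each row shifts and turns the pose as measured when the row begins, along the tool's axes as they then stand; what a row does not reach is not made up. A row lasts 1/8 s, in which the tool goes at most 62.5 mm and 10.7 degrees, less where a joint would pass 70% of its speed; a pose out of reach is approached as far as the arm can. A call with a gripper value outside its range is refused whole. The fingers move at their own pace and stop on an object; the grip force is fixed at half the most. Time passes only in rows, so rows that do not move let the fingers close. It gives the time, the measured TCP pose, the force and the opening at its end, in the units of the state.
- r.get_obs(): the state, without advancing time (a new reading comes with each control period).
- r.camera(name): name is "scene" or "side" or "wrist"; returns a dict with "img" (384x512x3 uint8, red, green, blue), "fovy" (degrees; the focal length in pixels is half the picture's height over the tangent of half this angle, whatever the lens; pixels are square), "cx", "cy" (the principal point, pixels), "eye" and "attitude" of the camera in the world; the wrist camera has in their place "tool_from_camera" (4x4, takes a point from camera to tool coordinates, whose origin is the TCP and whose axes are the flange's). Camera axes: x right, y down, z forward; pixel columns grow to the right and rows downward; lengths in m; the calibration is good to about 2 mm. A picture is of the moment at which its call begins: read the wrist's pose just before it. There is no depth.
- r.hand_in(): hands the job in, once; it reports no verdict.
The state is a dict: "time": time; "qpos": joint angles; "joint_velocities": joint speeds; "joint_torque": joint torques, N m; "eef_pos": TCP position; "tool_rot": TCP orientation; "contact_force": force on the tool from outside, world axes, zero at the start; "ft_torque": the same for the moment, N m; "finger_gap": opening from 0.0 (shut) to 1.0 (fully open).
Only numpy, scipy, OpenCV 4.12 (cv2) and the standard library are available. Lean on these libraries where they do the work, as an engineer would, in place of code of your own. Each camera call takes 0.05 s, during which the arm holds its last target.

TASK

On the workshop bench stand two slotted guards, one over a toothed star wheel and one over a plain pulley. Through the slot, push the star wheel's top teeth away from the robot base to advance it by two teeth, one tooth at a time: move it on by one tooth, draw fully up out of the slot, then go back in and move it on by one more, and finish clear of the slot. Do not turn the wheel backwards, and leave the plain pulley alone.

Things in the scene. Friction and masses are not known exactly. Their poses are not given: they have to be found in the camera images.
- star_wheel (a joint): Turn (rad) of the steel star wheel: 6 radial teeth, 10 mm thick, 24 wide, tips at 70 mm radius, hub radius 30. Level axle along y of slot, 70 mm below it. Grows as top teeth go to +x of slot; one tooth = 1.047. Teeth lean from upright, plus to +x, by value - 30 deg + multiples of 60 deg. Starts within +-0.15. Friction 0.25 N m (4 to 7 N at a tooth), no click stops, stays where left.
- slot (a point): Mid slot in the star wheel's guard, level with its upper face (155 mm over the bench). x: along the slot, away from the robot base (yaw within 0.35 rad); y: axle; z: up. Slot 176 mm (x) by 50 mm (y), in 4 mm sheet, open below to the wheel; an upright tooth ends level with the sheet. Grey guard 220 x 110 x 155 mm, fixed. Closed fingertips 25 to 30 mm down the slot behind a tooth can push it.
- tooth_tip (a point): Point on the star wheel, mid-width at the tip (70 mm radius) of the tooth that leans 30 degrees towards the robot base (-x of slot) when the joint value is 0; it goes round with the wheel.
- plain_pulley (a joint): Turn (rad) of the smooth grooved pulley, without teeth, 70 mm radius, in the other, alike guard, which stands beside the star wheel's, to its left or right, at least 270 mm between middles. 0 at the start; to be left alone.

How it is judged:
By the outcome, as a careful person would: the job done as asked, in the order asked, and still so for the second after the job is handed in, with the robot touching nothing.
It also fails if it takes over 42 s, if anything falls off the work surface, if the arm or the gripper's body presses on something with over 40 N, if the wrist force passes 120 N, or if a joint passes its speed limit or range.

## Working session

There is one attempt and no reset: what is moved stays moved. The work goes in short steps, Python scripts to look and compute and a tool call to move; the robot and the scene stay as the last step left them, time stands still between calls to the robot, and variables do not carry over. Pictures are saved under pics/ and viewed, and the job is handed in when it is done.

Besides the shell and the picture viewer there is one more tool, called after "Request:" as name([rows], argument=value, ...), one row to a line, values as JSON. jog_arm: Moves the arm, as the interface text tells. Its arguments: {"type":"object","properties":{"motion":{"type":"array"}},"required":["motion"]}

```bash
mkdir -p pics; cat > h.py <<'E'
from plant import r
import numpy as np, cv2
def snap(n,f):
    c=r.camera(n); cv2.imwrite('pics/'+f,cv2.cvtColor(c['img'],cv2.COLOR_RGB2BGR)); return c
E
python3 - <<'E'
from h import *
o=r.get_obs(); print(o)
print(r.grasp_offset)
for n in ['scene','side','wrist']:
    c=snap(n,n+'0.png'); print({k:v for k,v in c.items() if k!='img'})
E
```

```text
{'time': 0.0, 'qpos': array([-0.10808718,  0.47779694,  0.02230481,  1.55642586, -0.0115264 ,
        1.10931728, -0.08312322]), 'joint_velocities': array([ 5.55649473e-04, -1.42168160e-03, -5.97141579e-05,  6.60692800e-04,
        1.11881599e-03,  5.66227761e-04,  1.09926422e-03]), 'joint_torque': array([-1.31144458e-03, -5.82851672e+01,  1.53386436e+00, -2.72606850e+01,
       -5.43364382e-02,  1.69422745e-02,  2.21527275e-04]), 'eef_pos': array([6.74397917e-01, 5.81107265e-06, 2.21693981e-01]), 'tool_rot': array([-6.08926643e-04,  7.07104691e-01,  7.07108285e-01, -6.76529980e-04]), 'contact_force': array([ 0.21153057, -1.06841367, -0.13646692]), 'ft_torque': array([-0.0410016 ,  0.0507671 , -0.02964889]), 'finger_gap': 0.9989980546248436}
0.0187
{'fovy': 43.78333581336303, 'cx': 243.90727461665668, 'cy': 185.90806050256043, 'eye': array([ 1.09558762, -0.24624599,  0.62471962]), 'attitude': array([-0.36860434,  0.75208375,  0.48907714, -0.24352503])}
{'fovy': 43.97438472051, 'cx': 256.55945366990915, 'cy': 186.8368890944294, 'eye': array([0.53888133, 0.46951664, 0.64998612]), 'attitude': array([ 0.0146607 , -0.01717883,  0.92944189, -0.36827671])}
{'fovy': 71.02008607942197, 'cx': 254.08527361536025, 'cy': 189.1292207225204, 'tool_from_camera': array([[ 9.64130464e-04, -9.59460867e-01, -2.81840231e-01,
         7.84574478e-02],
       [ 9.99999367e-01,  1.08851240e-03, -2.84754213e-04,
         9.73512509e-04],
       [ 5.79997110e-04, -2.81839778e-01,  9.59461309e-01,
        -1.62925724e-01],
       [ 0.00000000e+00,  0.00000000e+00,  0.00000000e+00,
         1.00000000e+00]])}
```

View pics/scene0.png

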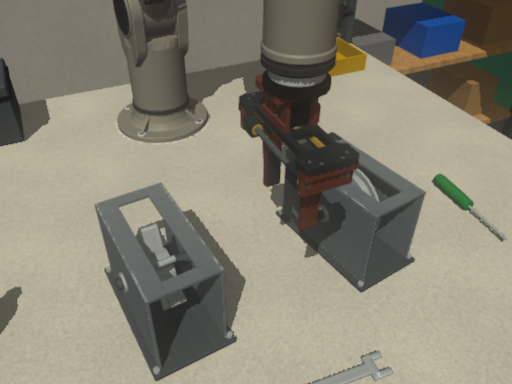

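View pics/side0.png

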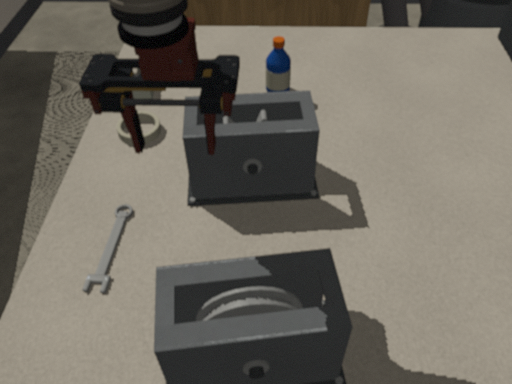

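View pics/wrist0.png

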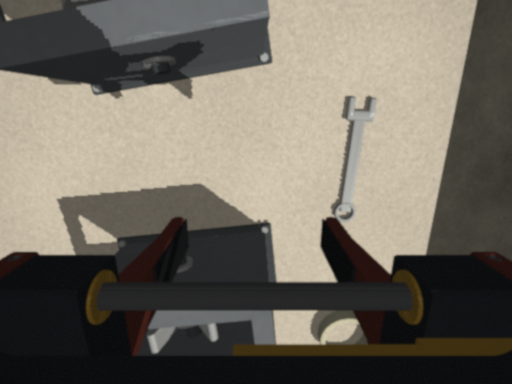

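The scene view shows the star wheel's guard on the left (slot around (160,235)) and the pulley's on the right (350,200), under the gripper. In the side view the star's guard is the far one. I'll enlarge both.

```bash
python3 - <<'E'
import cv2
a=cv2.imread('pics/scene0.png')[175:375,80:250]; cv2.imwrite('pics/sc_c.png',cv2.resize(a,None,fx=3,fy=3,interpolation=2)[:600])
a=cv2.imread('pics/side0.png')[80:210,170:330]; cv2.imwrite('pics/si_c.png',cv2.resize(a,None,fx=4,fy=4,interpolation=2))
E
```

```text
(no output)
```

View pics/sc_c.png

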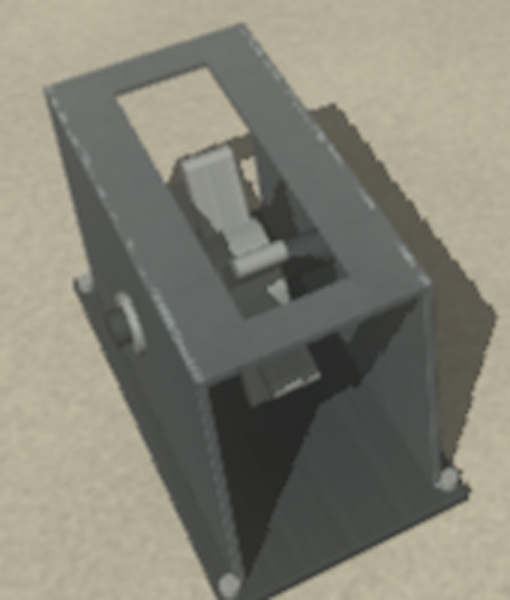

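View pics/si_c.png

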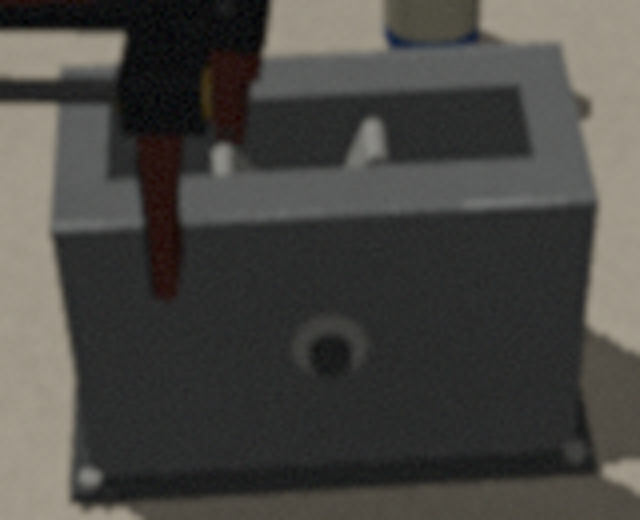

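Scene crop: the guard's top corners are at (45,90), (243,25), (430,290) and (203,383). Side crop: (60,68), (558,42), (595,205) and (52,232). The crops show two upper teeth, one tip near (205,155) and one near (258,255) in the scene crop.

```bash
cat >> h.py <<'E'
from scipy.spatial.transform import Rotation as R
from scipy.optimize import least_squares
CAL={'scene':(43.78333581336303,243.90727461665668,185.90806050256043,[1.09558762,-0.24624599,0.62471962],[-0.36860434,0.75208375,0.48907714,-0.24352503]),
'side':(43.97438472051,256.55945366990915,186.8368890944294,[0.53888133,0.46951664,0.64998612],[0.0146607,-0.01717883,0.92944189,-0.36827671])}
def ray(n,p):
    f,cx,cy,e,q=CAL[n]; F=192/np.tan(np.radians(f/2)); 
    d=R.from_quat(q,scalar_first=True).apply([(p[0]-cx)/F,(p[1]-cy)/F,1]); return np.array(e),d
def onz(n,p,z):
    e,d=ray(n,p); return e+d*(z-e[2])/d[2]
def proj(n,P):
    f,cx,cy,e,q=CAL[n]; F=192/np.tan(np.radians(f/2))
    c=R.from_quat(q,scalar_first=True).inv().apply(np.atleast_2d(P)-e); return np.c_[cx+F*c[:,0]/c[:,2],cy+F*c[:,1]/c[:,2]]
E
python3 - <<'E'
from h import *
sc=[(80+x/3,175+y/3) for x,y in [(45,90),(243,25),(430,290),(203,383)]]
si=[(170+x/4,80+y/4) for x,y in [(60,68),(558,42),(595,205),(52,232)]]
S=[onz('scene',p,.155) for p in sc]; T=[onz('side',p,.155) for p in si]
print(np.round(S,4)); print(np.round(T,4)); print(np.mean(S,0),np.mean(T,0))
print("slot inner scene",[np.round(onz('scene',(80+x/3,175+y/3),.155),4) for x,y in [(115,97),(208,66),(350,277),(245,320)]])
E
```

```text
[[ 0.4858 -0.2308  0.155 ]
 [ 0.474  -0.1228  0.155 ]
 [ 0.6929 -0.1013  0.155 ]
 [ 0.702  -0.2048  0.155 ]]
[[ 0.7    -0.2067  0.155 ]
 [ 0.4828 -0.2308  0.155 ]
 [ 0.4717 -0.1204  0.155 ]
 [ 0.6873 -0.0984  0.155 ]]
[ 0.58868687 -0.16491695  0.155     ] [ 0.58543438 -0.16406672  0.155     ]
slot inner scene [array([ 0.5061, -0.1992,  0.155 ]), array([ 0.5009, -0.1494,  0.155 ]), array([ 0.6715, -0.1306,  0.155 ]), array([ 0.6765, -0.1798,  0.155 ])]
```

```bash
cat >> h.py <<'E'
C0=np.array([0.5878,-0.1647,0.155]); YAW=0.107
xh=np.array([np.cos(YAW),np.sin(YAW),0]); yh=np.array([-np.sin(YAW),np.cos(YAW),0]); zh=np.array([0,0,1.])
def tooth(a,rad=.07,t=0,w=0): # a lean, t thickness offset dir +x when upright
    return C0-[0,0,.07]+rad*(np.sin(a)*xh+np.cos(a)*zh)+t*(np.cos(a)*xh-np.sin(a)*zh)+w*yh
E
cat > ov.py <<'E'
from h import *
import sys
def ov(f,n,v,box,sc,out):
    im=cv2.imread(f); im=im[box[1]:box[3],box[0]:box[2]]; im=cv2.resize(im,None,fx=sc,fy=sc,interpolation=2)
    for k in (-30,30):
        a=v+np.radians(k)
        P=[tooth(a,.07,t,w) for t,w in [(-.005,-.012),(-.005,.012),(.005,.012),(.005,-.012)]]
        p=((proj(n,P)-[box[0],box[1]]+.5)*sc).astype(int)
        cv2.polylines(im,[p],True,(0,255,0) if k<0 else (0,0,255),1)
    P=[C0+a*xh+b*yh for a,b in [(-.088,-.025),(-.088,.025),(.088,.025),(.088,-.025)]]
    cv2.polylines(im,[((proj(n,P)-[box[0],box[1]]+.5)*sc).astype(int)],True,(255,255,0),1)
    return im
if __name__=='__main__':
    for n,box,sc in (('scene',(110,190,210,300),4),('side',(190,90,310,150),4)):
        ims=[ov(f'pics/{n}0.png',n,v,box,sc,'') for v in map(float,sys.argv[1:])]
        m=np.hstack(ims) if n=='scene' else np.vstack(ims); cv2.imwrite(f'pics/ov_{n}.png',cv2.resize(m,None,fx=min(1,800/m.shape[1],600/m.shape[0]),fy=min(1,800/m.shape[1],600/m.shape[0])))
E
python3 ov.py 0 0.12
```

```text
(no output)
```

View pics/ov_scene.png

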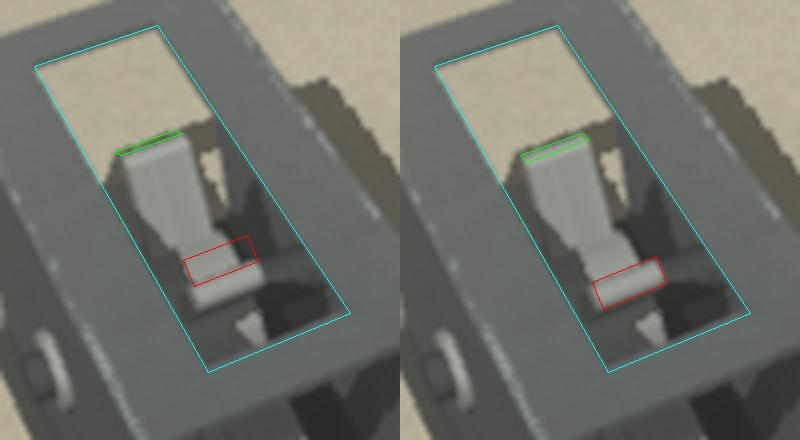

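View pics/ov_side.png

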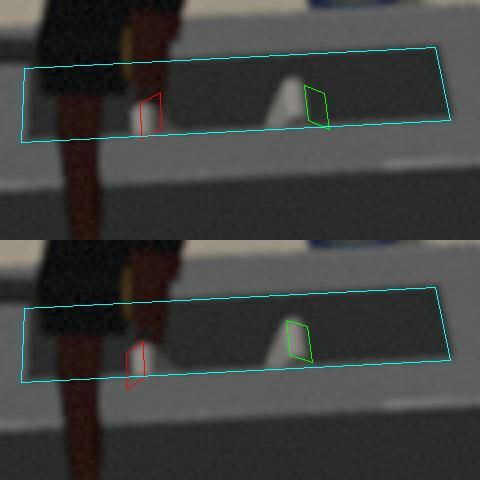

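The overlay gives a start value of about +0.13 rad. The guard middle is at about (0.588, -0.165), yaw 0.107. First I'll shut the fingers and align the yaw.

Request:
jog_arm([
  [[0,0,-6.1,0,0,0,1],[0,0,0,-4,-3.5,0,1],[0,0,0,-4,-3.5,0,1],[0,0,0,-4,-3.5,0,1]],
])

```text
time: 0.65
eef_pos: [0.5826, -0.1286, 0.2198]
tool_rot: [-0.002, 0.664, 0.748, -0.0]
contact_force: [-0.4, -0.5, 0.6]
finger_gap: 0.585
```

```bash
cat > st.py <<'E'
from h import *
o=r.get_obs(); Rm=R.from_quat(o['tool_rot'],scalar_first=True).as_matrix()
d=o['eef_pos']-C0
print('t',round(o['time'],2),'slot-frame mm',np.round(1e3*np.array([d@xh,d@yh,d[2]]),1),'F',np.round(o['contact_force'],1),'gap',round(o['finger_gap'],3))
print('tool axes in slot frame',np.round(np.array([xh,yh,zh])@Rm,3).tolist())
E
python3 st.py
```

```text
t 0.65 slot-frame mm [-1.3 36.5 64.8] F [-0.4 -0.5  0.6] gap 0.585
tool axes in slot frame [[-0.012, 1.0, -0.003], [1.0, 0.012, 0.002], [0.002, -0.003, -1.0]]
```

Request:
jog_arm([
  [[0,0,0.7,-1.9,-2.8,0,1],[0,0,0,-1.8,-2.8,0,1],[0,0,0,0,0,0,1],[0,0,0,0,0,0,1],[0,0,0,0,0,0,1]],
])

```text
time: 1.27
eef_pos: [0.527, -0.1766, 0.2193]
tool_rot: [-0.002, 0.671, 0.742, -0.001]
contact_force: [-0.1, -0.4, -0.8]
finger_gap: 0.027
```

```bash
python3 st.py; python3 - <<'E'
from h import *
for n in ['scene','side','wrist']: snap(n,n+'1.png')
a=cv2.imread('pics/scene1.png')[120:320,70:270]; b=cv2.imread('pics/side1.png')[30:180,150:350]
cv2.imwrite('pics/c1.png',np.hstack([cv2.resize(a,(400,400),interpolation=2),cv2.resize(b,(400,300),interpolation=2)[[*range(300)]+[299]*100]]))
E
```

```text
t 1.27 slot-frame mm [-61.7  -5.3  64.3] F [-0.1 -0.4 -0.8] gap 0.027
tool axes in slot frame [[0.007, 1.0, -0.005], [1.0, -0.007, 0.002], [0.002, -0.005, -1.0]]
```

View pics/c1.png

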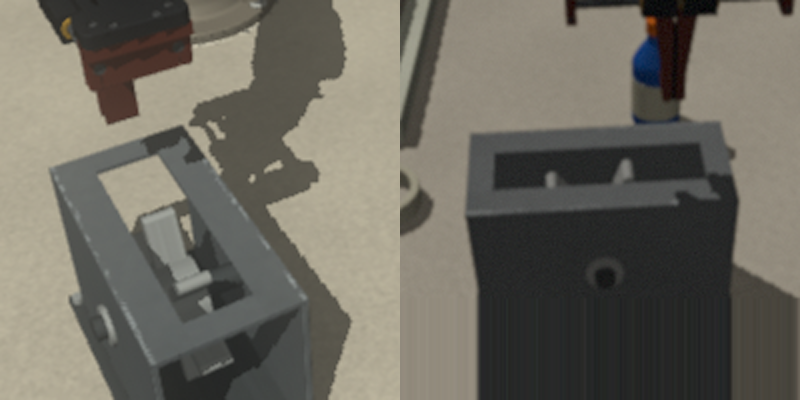

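View pics/wrist1.png

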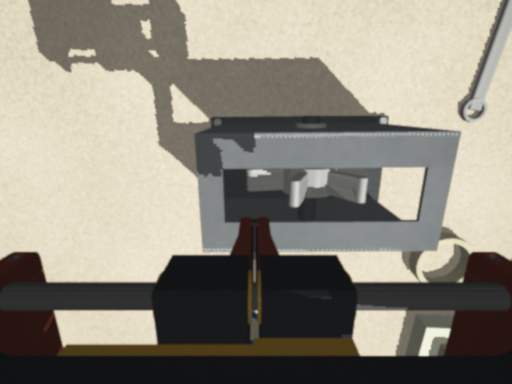

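The fingers are shut above the base end of the slot, tips at about (120,120) in the scene crop, and look some 20 mm thick at the tip. Both teeth are now in plain view, so I'll refine the angle by overlay on these pictures.

```bash
sed -i "s/{n}0.png/{n}{TAG}.png/; s/map(float,sys.argv\[1:\])/map(float,sys.argv[2:])/; s/^if __name/TAG=sys.argv[1]\nif __name/" ov.py; python3 ov.py 1 0.10 0.15
```

```text
(no output)
```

View pics/ov_scene.png

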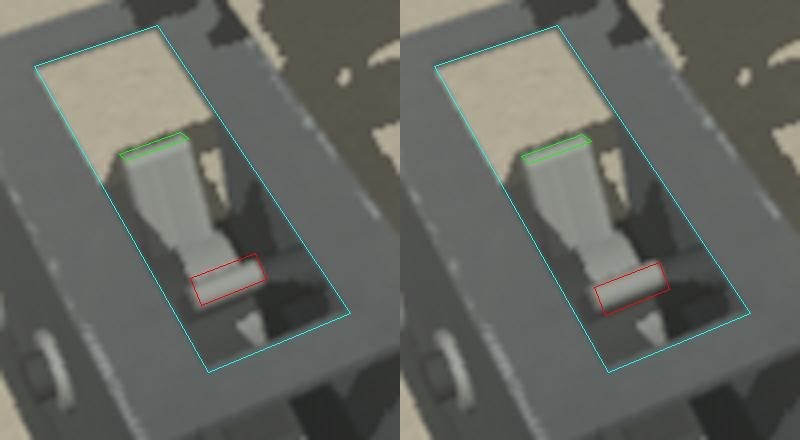

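View pics/ov_side.png

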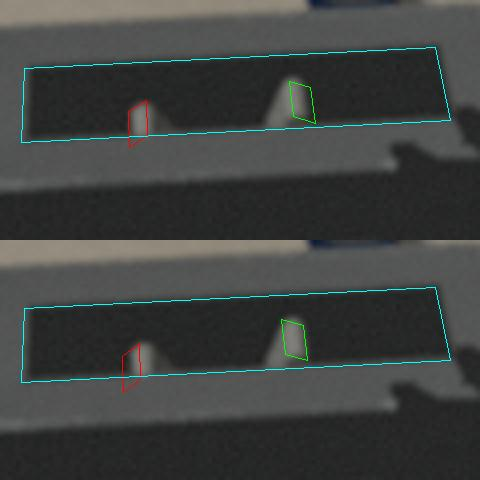

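v0 is about 0.12. A handy check: after each full tooth the pictures should match this one. Now I'll go in behind the tooth.

Request:
jog_arm([
  [[0,0,0,0.5,0.4,3,1],[0,0,0,0,0,2,1],[0,0,0,0,0,0,1]],
])

```text
time: 1.8
eef_pos: [0.532, -0.1696, 0.1684]
tool_rot: [-0.002, 0.67, 0.742, -0.001]
contact_force: [-0.9, -0.4, 1.1]
finger_gap: 0.0
```

```bash
python3 st.py
```

```text
t 1.8 slot-frame mm [-56.    1.1  13.4] F [-0.9 -0.4  1.1] gap 0.0
tool axes in slot frame [[0.004, 1.0, -0.003], [1.0, -0.004, 0.002], [0.002, -0.003, -1.0]]
```

Request:
jog_arm([
  [[0,0,0,0,-0.2,2,1],[0,0,0,0,0,2,1],[0,0,0,0,0,0,1]],
])

```text
time: 2.17
eef_pos: [0.5323, -0.1694, 0.1302]
tool_rot: [-0.0, 0.669, 0.743, 0.0]
contact_force: [0.3, -0.2, 0.2]
finger_gap: 0.002
```

```bash
python3 st.py; cat > look.py <<'E'
from h import *
import sys
t=sys.argv[1]
for n in ['scene','side']: snap(n,n+t+'.png')
a=cv2.imread(f'pics/scene{t}.png')[170:310,100:240]; b=cv2.imread(f'pics/side{t}.png')[80:180,180:320]
b=cv2.resize(b,(400,286),interpolation=2); b=np.vstack([b,np.zeros((114,400,3),np.uint8)])
cv2.imwrite(f'pics/c{t}.png',np.hstack([cv2.resize(a,(400,400),interpolation=2),b]))
E
python3 look.py 2
```

```text
t 2.17 slot-frame mm [-55.7   1.2 -24.8] F [ 0.3 -0.2  0.2] gap 0.002
tool axes in slot frame [[0.003, 1.0, 0.0], [1.0, -0.003, 0.001], [0.001, 0.0, -1.0]]
```

View pics/c2.png

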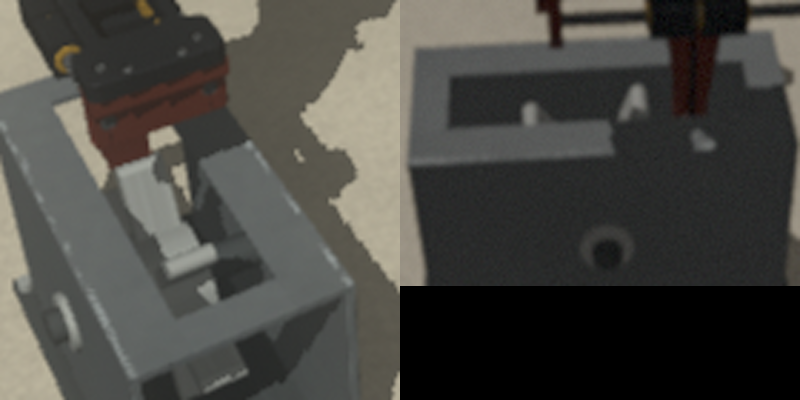

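The fingers are in the slot behind the trailing tooth, with no contact and both teeth unmoved. Now the push.

Request:
jog_arm([
  [[0,0,0,-0.1,1,0.2,1],[0,0,0,0,1,0,1],[0,0,0,0,1,0,1],[0,0,0,0,1,0,1],[0,0,0,0,0.6,0,1]],
])

```text
time: 2.9
eef_pos: [0.5783, -0.1672, 0.1324]
tool_rot: [-0.002, 0.67, 0.742, -0.002]
contact_force: [-5.2, 0.1, 3.1]
finger_gap: 0.005
```

```bash
python3 st.py; python3 look.py 3
```

```text
t 2.9 slot-frame mm [ -9.7  -1.5 -22.6] F [-5.2  0.1  3.1] gap 0.005
tool axes in slot frame [[0.005, 1.0, -0.005], [1.0, -0.005, 0.0], [0.0, -0.005, -1.0]]
```

View pics/c3.png

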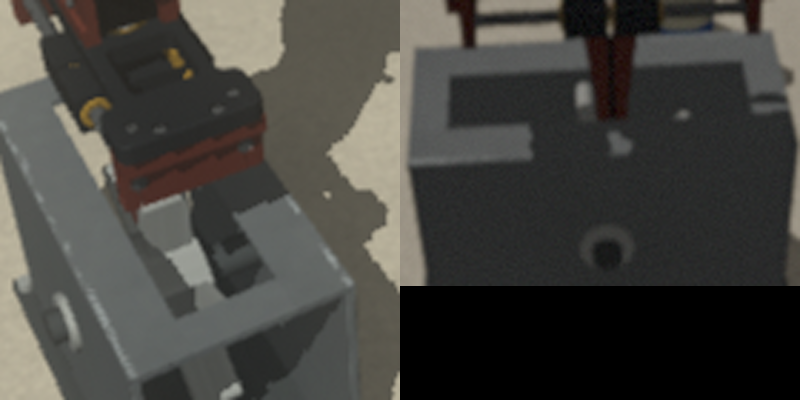

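Request:
jog_arm([
  [[0,0,0,0,0.6,0.3,1],[0,0,0,0,0.6,0.2,1],[0,0,0,0,0.6,0.1,1],[0,0,0,0,0.2,0.1,1]],
])

```text
time: 3.5
eef_pos: [0.5969, -0.1657, 0.1259]
tool_rot: [-0.003, 0.67, 0.742, -0.003]
contact_force: [-3.1, 0.2, 5.2]
finger_gap: 0.004
```

```bash
python3 st.py; python3 look.py 4
```

```text
t 3.5 slot-frame mm [  9.   -1.9 -29.1] F [-3.1  0.2  5.2] gap 0.004
tool axes in slot frame [[0.006, 1.0, -0.008], [1.0, -0.006, 0.001], [0.0, -0.008, -1.0]]
```

View pics/c4.png

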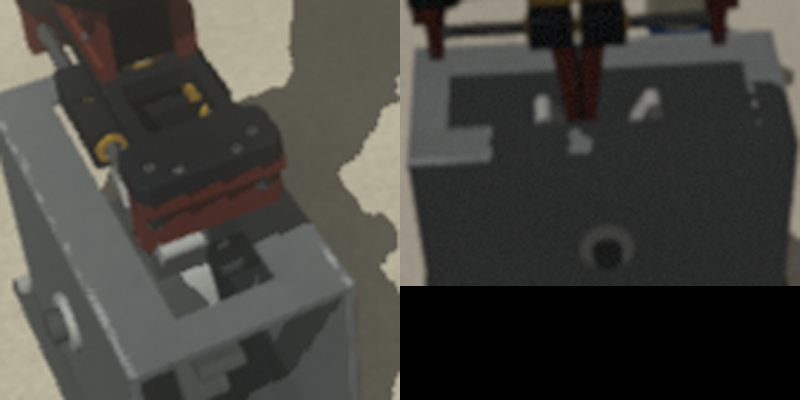

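The leading tooth is at (543,105) and the next at (652,95) in the side crop. The start picture had them at (532,112) and (636,98), so about 0.13 rad is left, some 6–7 mm.

Request:
jog_arm([
  [[0,0,0,0,0.4,0,1],[0,0,0,0,0.2,0,1],[0,0,0,0,0,0,1]],
])

```text
time: 3.98
eef_pos: [0.6003, -0.1653, 0.1247]
tool_rot: [-0.005, 0.671, 0.742, -0.005]
contact_force: [-1.4, 0.7, 2.8]
finger_gap: 0.006
```

```bash
python3 st.py; python3 look.py 5; python3 ov.py 5 0.05 0.12
```

```text
t 3.98 slot-frame mm [ 12.4  -1.9 -30.3] F [-1.4  0.7  2.8] gap 0.006
tool axes in slot frame [[0.006, 1.0, -0.013], [1.0, -0.006, 0.001], [0.001, -0.013, -1.0]]
```

View pics/c5.png

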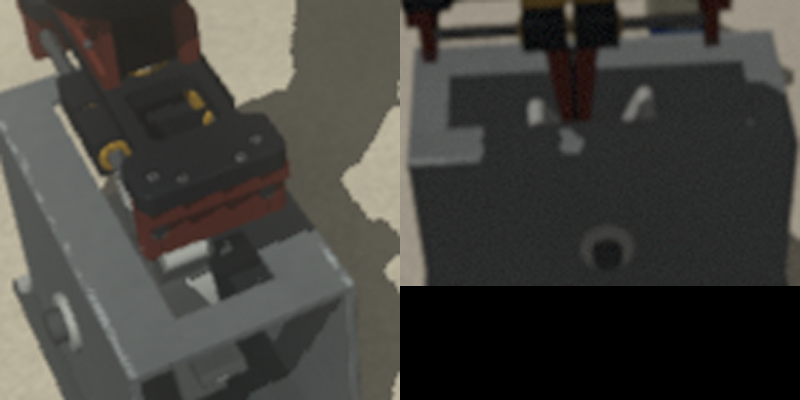

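View pics/ov_side.png

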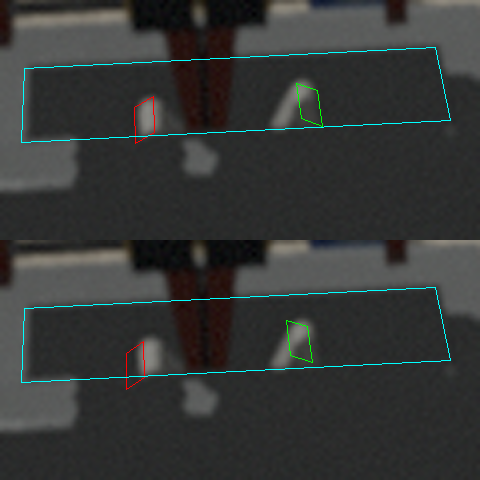

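Request:
jog_arm([
  [[0,0,0,0,0.3,-0.1,1],[0,0,0,0,0.2,0,1],[0,0,0,0,0,0,1]],
])

```text
time: 4.45
eef_pos: [0.6027, -0.1651, 0.1245]
tool_rot: [-0.007, 0.671, 0.742, -0.006]
contact_force: [-1.9, -0.8, 2.3]
finger_gap: 0.006
```

```bash
python3 st.py; cat > cmp.py <<'E'
from h import *
import sys
t=sys.argv[1]; snap('side',f'side{t}.png')
b=[cv2.resize(cv2.imread(f'pics/side{k}.png')[95:135,190:310],None,fx=6,fy=6,interpolation=2) for k in ('1',t)]
m=np.vstack(b)
for x in range(0,720,60): cv2.line(m,(x,0),(x,480),(0,90,90),1)
cv2.imwrite(f'pics/cmp{t}.png',m)
E
python3 cmp.py 6
```

```text
t 4.45 slot-frame mm [ 14.7  -2.  -30.5] F [-1.9 -0.8  2.3] gap 0.006
tool axes in slot frame [[0.007, 1.0, -0.019], [1.0, -0.007, 0.002], [0.002, -0.019, -1.0]]
```

View pics/cmp6.png

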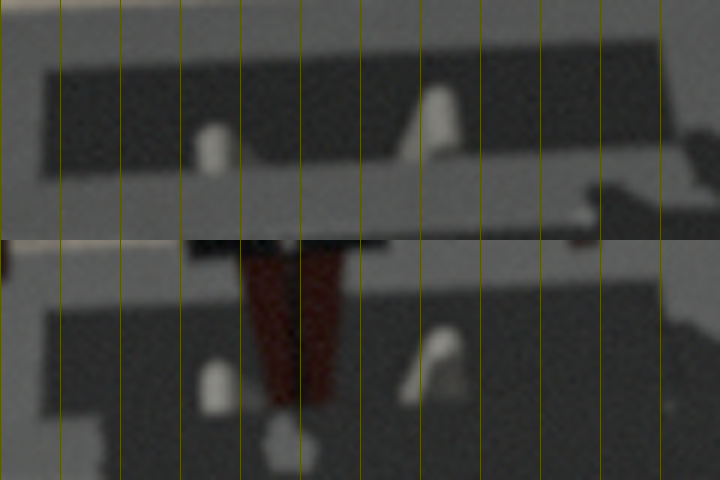

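The fingers' push leaves it within about 0.025 rad of one full tooth (left tooth at 218 against 213 px in the 6x crop). That is good, so I'll draw straight up, backing off slightly.

Request:
jog_arm([
  [[0,0,0,0,-0.2,-1,1],[0,0,0,0,0,-3,1],[0,1.1,0,0,0,-3,1],[0,0,0,0,0,-1,1],[0,0,0,0,0,0,1]],
])

```text
time: 5.12
eef_pos: [0.607, -0.1645, 0.2102]
tool_rot: [-0.009, 0.67, 0.742, 0.004]
contact_force: [0.1, 0.5, 0.1]
finger_gap: 0.005
```

```bash
python3 st.py; python3 cmp.py 7
```

```text
t 5.12 slot-frame mm [19.1 -1.9 55.2] F [0.1 0.5 0.1] gap 0.005
tool axes in slot frame [[0.005, 1.0, -0.006], [1.0, -0.005, 0.019], [0.019, -0.006, -1.0]]
```

View pics/cmp7.png

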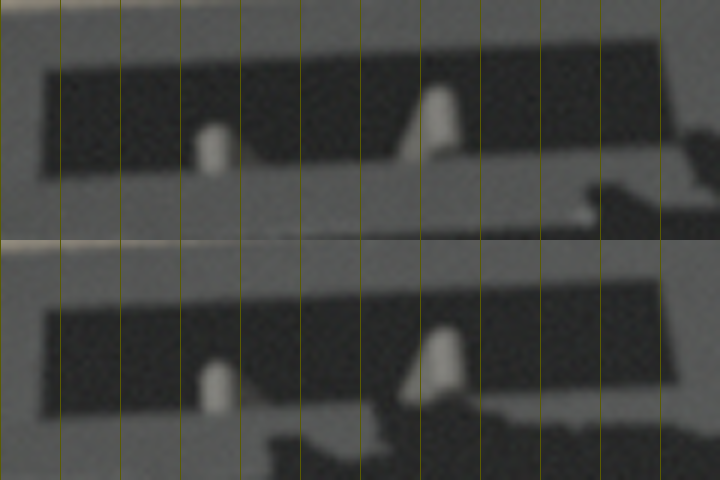

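The wheel stayed put on withdrawal. Going back over the base end of the slot.

Request:
jog_arm([
  [[0,-1,0,0.2,-3.7,0,1],[0,0,0,0,-3,0,1],[0,0,0,0,0,0,1]],
])

```text
time: 5.55
eef_pos: [0.5371, -0.1684, 0.2064]
tool_rot: [-0.005, 0.67, 0.743, -0.003]
contact_force: [-0.3, -0.2, 0.3]
finger_gap: 0.004
```

```bash
python3 st.py
```

```text
t 5.55 slot-frame mm [-50.8   1.8  51.4] F [-0.3 -0.2  0.3] gap 0.004
tool axes in slot frame [[0.004, 1.0, -0.012], [1.0, -0.004, 0.003], [0.003, -0.012, -1.0]]
```

Request:
jog_arm([
  [[-0.7,0,0,-0.1,-0.6,2,1],[0,0,0,0,0,1.5,1],[0,0,0,0,0,0,1]],
])

```text
time: 5.92
eef_pos: [0.5333, -0.1685, 0.1691]
tool_rot: [-0.001, 0.669, 0.743, 0.001]
contact_force: [-0.2, 0.3, 0.5]
finger_gap: 0.004
```

```bash
python3 st.py
```

```text
t 5.92 slot-frame mm [-54.6   2.   14.1] F [-0.2  0.3  0.5] gap 0.004
tool axes in slot frame [[0.002, 1.0, 0.001], [1.0, -0.002, 0.003], [0.003, 0.001, -1.0]]
```

Request:
jog_arm([
  [[0,0,0,-0.1,-0.2,2,1],[0,0,0,0,0,2,1],[0,0,0,0,0,0.1,1]],
])

```text
time: 6.3
eef_pos: [0.5352, -0.169, 0.128]
tool_rot: [0.0, 0.668, 0.744, 0.002]
contact_force: [0.4, -0.0, -0.1]
finger_gap: 0.005
```

```bash
python3 st.py; python3 look.py 8
```

```text
t 6.3 slot-frame mm [-52.8   1.3 -27. ] F [ 0.4 -0.  -0.1] gap 0.005
tool axes in slot frame [[0.0, 1.0, 0.004], [1.0, -0.0, 0.003], [0.003, 0.004, -1.0]]
```

View pics/c8.png

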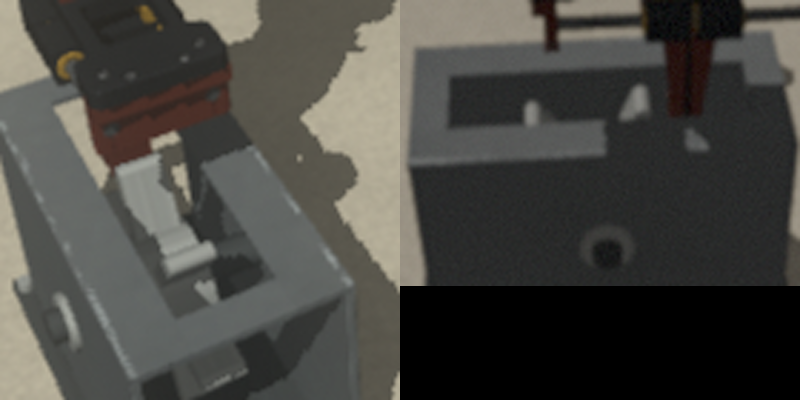

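The fingers are back behind the next tooth, with no contact. Second push: about 64 mm to x≈+12, then fine steps.

Request:
jog_arm([
  [[0,0,0,-0.1,1,0.1,1],[0,0,0,0,1,0.1,1],[0,0,0,0,1,0.1,1],[0,0,0,0,1,0.1,1],[0,0,0,0,0.6,0.1,1]],
])

```text
time: 7.02
eef_pos: [0.581, -0.167, 0.1278]
tool_rot: [-0.001, 0.669, 0.743, -0.0]
contact_force: [-5.5, 0.5, 6.6]
finger_gap: 0.005
```

```bash
python3 st.py
```

```text
t 7.03 slot-frame mm [ -7.   -1.5 -27.2] F [-5.5  0.5  6.6] gap 0.005
tool axes in slot frame [[0.003, 1.0, -0.002], [1.0, -0.003, 0.002], [0.002, -0.002, -1.0]]
```

Request:
jog_arm([
  [[0,0,0,0,0.6,0.1,1],[0,0,0,0,0.6,0.1,1],[0,0,0,0,0.5,0.1,1],[0,0,0,0,0.3,0,1],[0,0,0,0,0,0,1]],
])

```text
time: 7.65
eef_pos: [0.5961, -0.1653, 0.1244]
tool_rot: [-0.008, 0.67, 0.743, -0.005]
contact_force: [-0.5, 0.8, -0.1]
finger_gap: 0.005
```

```bash
python3 st.py; python3 cmp.py 9
```

```text
t 7.65 slot-frame mm [  8.2  -1.5 -30.6] F [-0.5  0.8 -0.1] gap 0.005
tool axes in slot frame [[0.004, 1.0, -0.018], [1.0, -0.004, 0.004], [0.004, -0.018, -1.0]]
```

View pics/cmp9.png

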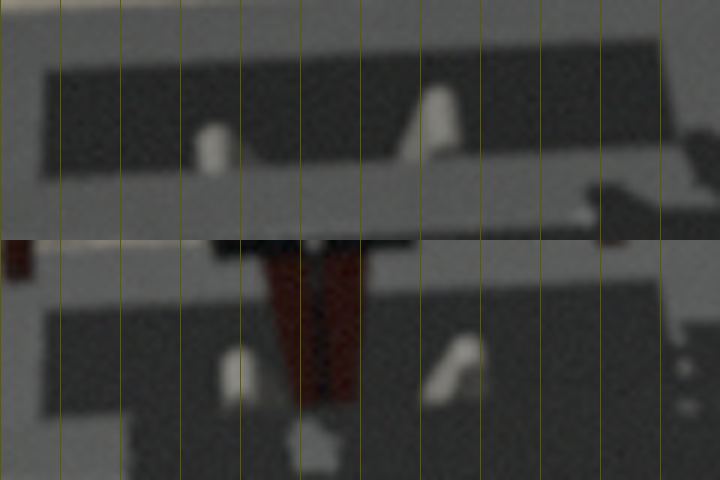

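Request:
jog_arm([
  [[0,0,0,0,0.5,-0.1,1],[0,0,0,0,0.4,0,1],[0,0,0,0,0.1,0,1],[0,0,0,0,0,0,1]],
])

```text
time: 8.2
eef_pos: [0.6015, -0.1649, 0.124]
tool_rot: [-0.012, 0.67, 0.742, -0.009]
contact_force: [-2.7, -0.6, 0.8]
finger_gap: 0.001
```

```bash
python3 st.py; python3 cmp.py 10
```

```text
t 8.2 slot-frame mm [ 13.6  -1.6 -31. ] F [-2.7 -0.6  0.8] gap 0.001
tool axes in slot frame [[0.005, 1.0, -0.03], [1.0, -0.005, 0.006], [0.006, -0.03, -1.0]]
```

View pics/cmp10.png

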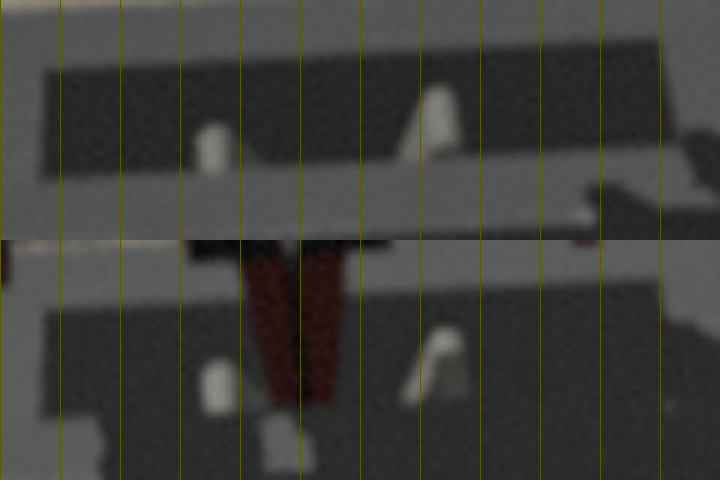

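About 0.03 rad short (left tooth at 219 against 213), so one small nudge more.

Request:
jog_arm([
  [[0,0,0,0,0.2,0,1],[0,0,0,0,0.1,0,1],[0,0,0,0,0,0,1]],
])

```text
time: 8.62
eef_pos: [0.6025, -0.1647, 0.1235]
tool_rot: [-0.014, 0.67, 0.742, -0.01]
contact_force: [-3.0, 0.5, 0.6]
finger_gap: 0.007
```

```bash
python3 st.py; python3 cmp.py 11
```

```text
t 8.62 slot-frame mm [ 14.6  -1.6 -31.5] F [-3.   0.5  0.6] gap 0.007
tool axes in slot frame [[0.005, 0.999, -0.034], [1.0, -0.005, 0.007], [0.006, -0.034, -0.999]]
```

View pics/cmp11.png

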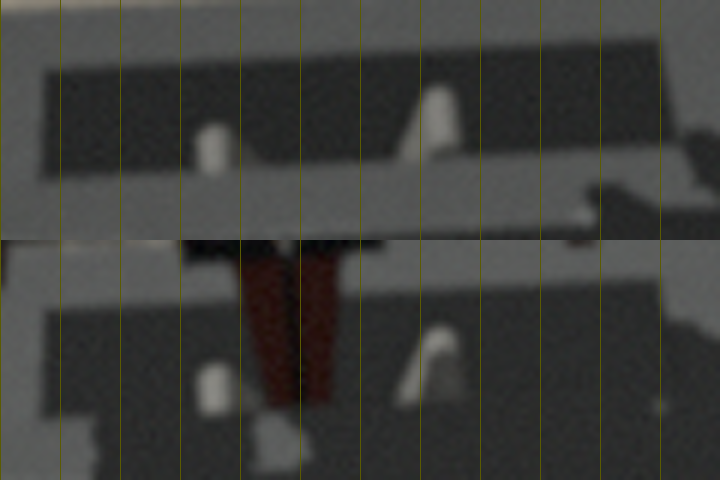

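It matches the start picture to about 2 px in the 6x crop (about 0.01 rad). Drawing up and out.

Request:
jog_arm([
  [[0,0,0,0,-0.3,-0.8,1],[0,0,0,0,-0.1,-3,1],[0,0,0,0,0,-4,1],[0,0,0,0,0,-3,1],[0,0,0,0,0,0,1]],
])

```text
time: 9.3
eef_pos: [0.6084, -0.1649, 0.2399]
tool_rot: [-0.007, 0.67, 0.743, -0.005]
contact_force: [-0.2, 0.4, -0.8]
finger_gap: 0.005
```

```bash
python3 st.py; python3 cmp.py 12; python3 look.py 12
```

```text
t 9.3 slot-frame mm [20.4 -2.4 84.9] F [-0.2  0.4 -0.8] gap 0.005
tool axes in slot frame [[0.004, 1.0, -0.018], [1.0, -0.004, 0.004], [0.004, -0.018, -1.0]]
```

View pics/cmp12.png

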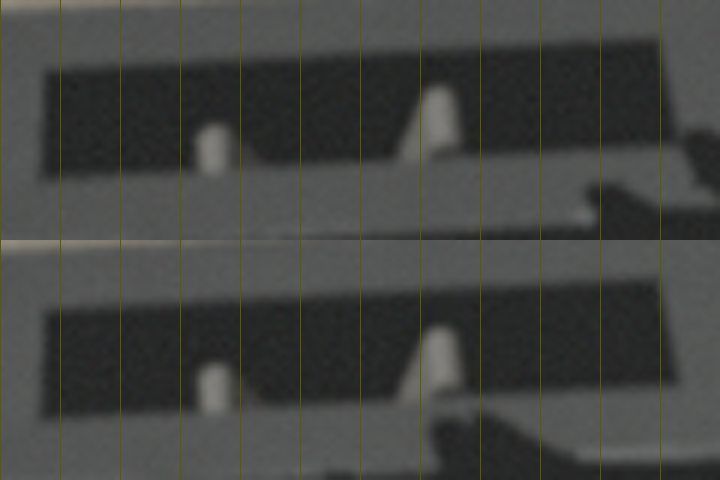

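View pics/scene12.png

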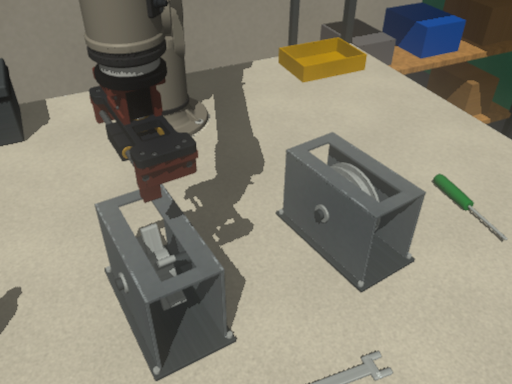

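The gripper is clear above the slot, the wheel's teeth coincide with the start view, and the pulley was not touched. Handing in.

```bash
python3 -c "
from plant import r
print(r.hand_in())"
```

```text
the job is handed in; nothing more can be done
None
```

I advanced the star wheel by two teeth, one at a time, pushing it away from the robot base with shut fingers. After each push I drew fully out of the slot. The job is handed in at about 9.5 s on the robot's clock.

- **First tooth:** after I drew out, the side view put the wheel about 0.03 rad short of one full tooth. I left that for the second push to make up.
- **Second tooth:** in the side view the teeth now match their start positions to within about 0.01–0.02 rad, so the total advance is two teeth to that accuracy. I read this from pictures only; the wheel's joint value can't be read directly.
- **Wheel turned backwards:** I saw no backward turn in the pictures.
- **Forces:** contact forces stayed below about 9 N in the readings I took at the end of each move.
- **End state:** the fingertips are about 85 mm above the slot, touching nothing. The arm never came near the pulley except at the start, when the gripper stood above it, and it looks unchanged.

The tool tilted by up to 2° during the pushes. I corrected the tilt from the first push before going back in, and about 1° was left at the end, with no effect I could see.

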